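Lock off the deburring machine and hold its guard half open

TASK

Take the red-handled lock-off pin out of its wooden holder and push it fully home in the hole of the yellow lock-off station; only then lift the machine's clear guard by its orange bar. The guard closes by itself, so hold it steady at 45 degrees open (within 5 degrees) so that a colleague can get at the jammed bolt, and finish while still holding it there, with the pin left fully home. Nothing but the gripper may prop the guard, and the other things on the bench stay where they are.

Things in the scene. Friction and masses are not known exactly. Their poses are not given: they have to be found in the camera images.
- pin_grip (a point): Centre of the lock-off pin's red handle, which is upright, 14 mm in diameter and 46 mm long. Below the handle comes a steel collar (21 mm in diameter, 4 mm thick), then a steel shank 8 mm in diameter and 36 mm long with a bevelled tip. This point lies 63 mm above the tip, 27 mm above the collar's underside and 23 mm below the handle's top. Loose, about 60 g. At the start the pin stands in its holder with the collar resting on the holder's top.
- pin_tip (a point): Tip of the pin's shank, on its axis, 63 mm below pin_grip.
- holder: Light wooden block, 75 x 65 x 45 mm high, fixed, with a blind upright hole (9.5 mm) in the middle of its top; origin at the centre of its underside, z up. It stands either left or right of the machine.
- station: Lock-off station: yellow plastic block, 80 x 80 x 50 mm high, fixed to the bench, a black square frame marked around its hole; origin at the centre of its underside, z up. It stands on the other side of the machine from the holder.
- station_hole0 (a point): Mouth of the station's hole: the middle of its top face, 50 mm above the bench. The hole is upright, 9.5 mm wide with a 2 mm bevel and 40 mm deep; the pin is fully home when its collar rests on the top face, its tip then 36 mm below this point.
- machine: Bench deburring machine: blue casing 260 (x) x 240 (y) x 85 mm high, fixed, origin at the centre of its underside, z up, -x is its front, facing the robot; a grey motor (92 mm high) sticks out behind to x = 210 mm. On the casing sits the guard hood.
- guard (a joint): Opening angle of the guard in rad: 0 is shut, 0.785 is 45 degrees, stop at 1.6. The guard is a clear hood with a yellow frame, 190 mm front to back, 212 mm wide, reaching from 90 to 142 mm above the bench, 0.35 kg more or less. It is hinged along its upper rear edge; its front rises and swings back as it opens. Weight and a spring pull it shut from every angle: at 45 degrees lifting the bar takes about 2 to 3 N.
- guard_handle (a point): Middle of the guard's orange round grip bar, 12 mm in diameter, 140 mm long (120 mm free between its two brackets), parallel to the hinge. When shut it is level, 135 mm above the bench, 45 mm clear in front of the hood's front face (39 mm of free gap), with nothing above it and free space below it. It lies 235 mm from the hinge line.
- guard_hinge (a point): Middle of the guard's hinge line, 135 mm above the bench, straight behind the bar: the line runs along the machine's y axis, and the bar moves on a circle of 235 mm radius about it.
- spanner: Bystander: steel open-ended spanner, 200 mm long, lying flat. Origin at its underside.
- inserts: Bystander: flat white case with a yellow end strip, 85 x 55 x 16 mm. Origin at its underside, under the middle.
- bolt: Bystander: big hex bolt standing on its head, head 34 mm across, 62 mm tall. Origin at its underside, under the middle.
- cutter: Bystander: yellow cutter knife, 150 mm long, lying flat. Origin at its underside, under the middle.
- steel_block: Bystander: dark steel block, 90 x 60 x 65 mm. Origin at its underside, under the middle.
- oil_can: Bystander: green can, 60 mm across, 150 mm tall. Origin at its underside, under the middle.
- grease_jar: Bystander: white jar with a blue cap, 66 mm across, 70 mm tall. Origin at its underside, under the middle.
There are look-alikes about, which are no part of the job. Several things have the shape of the station; the one meant has the colours described above.

How it is judged:
On the way, in this order (a step that is already met when the one before it is completed fails the run):
1. the pin is fully home in the station (z of pin_tip in the frame of station below 0.017 m and horizontal distance between pin_tip and station_hole0 below 0.004 m), for 0.2 s.
2. the guard is lifted to 45 degrees and held there (value of joint guard between 0.68 and 0.89 rad and contact force between the fingers and machine above 0.5 N), for 0.5 s.
At the end, for the whole second after the job is handed in: The guard stands 39 to 51 degrees open, still (under 0.1 rad/s) and held by the gripper's fingers (over 0.5 N), no loose thing touching the machine, and the pin is home in the station: tip within 4 mm of the hole's axis and its collar within 3 mm of the top face (all of step 1 and all of step 2 and velocity of joint guard between -0.1 and 0.1 rad/s and contact force between machine and spanner below 0.2 N and contact force between machine and inserts below 0.2 N and contact force between machine and bolt below 0.2 N and contact force between machine and cutter below 0.2 N and contact force between machine and steel_block below 0.2 N and contact force between machine and oil_can below 0.2 N and contact force between machine and grease_jar below 0.2 N); the arm keeps its last pose, push and grip.
It fails at once if the guard is opened by more than 9 degrees while the pin is not in the station (value of joint guard above 0.16 rad and (z of pin_tip in the frame of station above 0.022 m or horizontal distance between pin_tip and station_hole0 above 0.006 m)).
It fails at once if another thing on the bench is shifted by more than 30 mm (distance of any of spanner, inserts, bolt, cutter, steel_block, oil_can, grease_jar from where it was at the start of the episode above 0.03 m).
It also fails if it takes over 69 s, if anything falls off the work surface, if the arm or the gripper's body presses on something with over 40 N, if the wrist force passes 120 N, or if a joint passes its speed limit or range.

ROBOT

A 7-joint arm with a two-finger parallel gripper is mounted at the origin on the work surface. World frame = base frame: x ahead of the robot, y to its left, z up, the work surface at z = 0. Lengths are in m, angles in rad, forces in N, time in s.
With the tool pointing down it reaches from about 0.4 to 0.85 m from the base axis. Payload 10.4 kg.
Tool frame: the origin (TCP) lies at the very end of the fingers, on their centre line; the grasp point (between the pads) lies 19 mm behind it; z points along the fingers, y is the line along which they close (so a half turn about z gives the same grasp; the last joint's range is limited). The gripper opens to 85 mm and grips with 20 to 120 N. Pads are 22 mm wide; open, the fingers measure 114 mm over their backs; the gripper's body (76 mm by 85 mm) begins 54 mm behind the grasp point. The pads swing forward as they close: fully open they stand 13 mm farther back than shut.
Start: joints at [1.285, 0.332, -0.065, 1.46, 0.022, 1.35, -0.088], TCP at [0.162, -0.604, 0.231] pointing down, gripper open.
Joint ranges: [-2.6, 2.6], [-0.5, 2.12], [-1.47, 1.34], [0.16, 2.42], [-1.27, 4.41], [0.06, 2.06], [-2.6, 2.6]. Speed limits (rad/s): [2.22, 2.22, 2.79, 2.79, 3.14, 3.14, 3.14].

INTERFACE

Orientations are given as a unit quaternion [x, y, z, w].
In Python, from cell import env gives the robot as it stands.
- The arm moves only by the tool servo_tool, never from a script. Its argument "steps" is a list of rows, each an object with "linear": the shift along the tool's x, y, z each as a share of 1 m, from -1 to 1, a list of three; "delta_rot": the turn, a rotation vector about the tool's x, y, z each as a share of 60 degrees, from -1 to 1, a list of three. In form: [{"linear": [x, y, z], "delta_rot": [wx, wy, wz]}, ...]. A call has 1 to 20 rows; each row is the pose to reach, as a shift and turn from the pose commanded when the call began, along the tool's axes at that moment; what a row does not reach only later rows make up. A row lasts 1/12 s, in which the tool goes at most 41.7 mm and 7.16 degrees, less where a joint would pass 70% of its speed; a pose out of reach is approached as far as the arm can. A call with a number of a shift or a turn outside -1 to 1 is refused whole. A call with a gripper value outside its range is refused whole. "fingers" is the opening in per cent of the stroke, from 0 (shut) to 100 (fully open), set as the call begins (left out, the last holds). The fingers move at their own pace and stop on an object; "grip_force" is the grip in N (left out, the last holds). Time passes only in rows, so rows that repeat a pose let the fingers close. It gives the time, the measured TCP pose, the force, the opening and the grip force at its end, in the units of the state.
- env.observe(): the state, without advancing time (a new reading comes with each control period).
- env.get_image(name): name is "side" or "top"; returns (picture, depth): 384x512x3 uint8, red, green, blue; 384x512 float32, m along the optical axis (not along the pixel's ray), 0 where there is no reading.
- env.camera_model(name): a dict with "fx", "fy", "cx", "cy" (pixels), "pose" (4x4, takes a point from camera to world coordinates). Camera axes: x right, y up, looking along -z (the intrinsics and any distortion apply to the point x, -y, -z); pixel columns grow to the right and rows downward; lengths in m; the calibration is good to about 2 mm. A picture is of the moment at which its call begins. camera_model takes no time and is no camera call.
- env.hand_in(): hands the job in; it is judged then, once.
Trained networks look in the newest picture that a camera, given by its name, has taken for a name from the list of things; names that differ only in an ending like _2 or _b are one class to them, and where a whole thing is asked for, a point or a joint stands for the part that bears it (a point fixed in the world has none). Each returns a list of dicts, best first, with "p" (0 to 1); they miss things now and then, are a little off and sometimes report something else, mostly with a low value. They report only what shows in the picture. A call takes as long as a camera call. They do not tell look-alikes from the thing itself.
- env.find_in(camera, name): "point" ([column, row] in pixels, amid what is visible of it).
- env.silhouettes(camera, name): "mask" (384x512 bool, what is visible of it) and "point" ([column, row] in pixels, amid what is visible of it).
- env.mark_of(camera, name): "point" ([column, row] in pixels: a listed point, or the origin of a listed thing).
The state is a dict: "time_s": time; "joint_positions": joint angles; "dq": joint speeds; "effort": joint torques, N m; "tcp_pos": TCP position; "orientation": TCP orientation; "contact_force": force on the tool from outside, world axes, zero at the start; "moment": the same for the moment, N m; "width": opening from 0.0 (shut) to 1.0 (fully open); "finger_force": force on a finger pad.
Only numpy, scipy, OpenCV 4.12 (cv2) and the standard library are available. Lean on these libraries where they do the work, as an engineer would, in place of code of your own. Each camera call takes 0.05 s, during which the arm holds its last target. There are 200 camera calls.

## Working session

There is one attempt and no reset: what is moved stays moved. The work goes in short steps, Python scripts to look and compute and a tool call to move; the robot and the scene stay as the last step left them, time stands still between calls to the robot, and variables do not carry over. Pictures are saved under pics/ and viewed, at most 10 in all, crops included, and the job is handed in when it is done.

Besides the shell and the picture viewer there is one more tool, called after "Call:" by a JSON object that holds its "name" and its "arguments". servo_tool: Moves the arm, as the interface text tells. Its arguments: {"type":"object","properties":{"steps":{"type":"array","items":{"type":"object","properties":{"linear":{"type":"array","items":{"type":"number","minimum":-1,"maximum":1}},"delta_rot":{"type":"array","items":{"type":"number","minimum":-1,"maximum":1}}}}},"fingers":{"type":"number"},"grip_force":{"type":"number"}},"required":["steps"]}

```bash
mkdir -p pics
cat > h.py <<'E'
import numpy as np, cv2
from cell import env
from scipy.spatial.transform import Rotation as R
def cam(n):
    m=env.camera_model(n); return m,np.array(m["pose"])
def px2w(n,uv,d):
    m,P=cam(n); u,v=uv
    c=np.array([(u-m["cx"])/m["fx"]*d,-(v-m["cy"])/m["fy"]*d,-d,1]); return (P@c)[:3]
def ray_z(n,uv,z):
    m,P=cam(n); o=P[:3,3]; r=px2w(n,uv,1.0)-o; return o+r*(z-o[2])/r[2]
def w2px(n,p):
    m,P=cam(n); c=np.linalg.inv(P)@np.append(p,1); return np.array([m["cx"]+m["fx"]*c[0]/-c[2], m["cy"]-m["fy"]*c[1]/-c[2]])
def st():
    s=env.observe(); return s
E
python3 - <<'E'
from h import *
ims={}
for n in("side","top"):
    im,d=env.get_image(n); np.save(f"pics/{n}_d0.npy",d); cv2.imwrite(f"pics/{n}0.png",im[:,:,::-1]); m,P=cam(n); print(n,{k:v for k,v in m.items() if k!="pose"},P.round(3).tolist())
    ims[n]=im[:,:,::-1]
    for k in("pin_grip","station","station_hole0","holder","guard_handle","guard_hinge","machine"):
        for r in env.mark_of(n,k)[:4]:
            u,v=r["point"]; i=min(max(int(v),0),383);j=min(max(int(u),0),511)
            print(n,k,round(r["p"],2),np.round(r["point"],1),"depthpt",px2w(n,(u,v),d[i,j]).round(3))
s=st();print(s["orientation"],s["tcp_pos"],s["time_s"],s["contact_force"])
E
```

```text
side {'fx': 437.6178881895033, 'fy': 437.6178881895033, 'cx': 262.2238022379081, 'cy': 189.15663457333187} [[-0.983, 0.092, -0.156, 0.313], [-0.18, -0.602, 0.778, 0.923], [-0.022, 0.793, 0.609, 0.909], [0.0, 0.0, 0.0, 1.0]]
side pin_grip 0.47 [263.6 312.3] depthpt [0.44  0.317 0.081]
side station 0.73 [324.6 185.6] depthpt [ 0.337 -0.248  0.032]
side station 0.72 [280.6 181.5] depthpt [ 0.485 -0.251  0.03 ]
side station 0.64 [347.4 163.6] depthpt [ 0.266 -0.393  0.029]
side station 0.58 [241.4 193. ] depthpt [ 0.583 -0.098  0.088]
side station_hole0 0.75 [284.1 169.6] depthpt [ 0.479 -0.296  0.049]
side station_hole0 0.7 [348.4 151. ] depthpt [ 0.266 -0.444  0.05 ]
side station_hole0 0.59 [326.8 169.5] depthpt [ 0.335 -0.319  0.048]
side station_hole0 0.58 [243.7 180.2] depthpt [ 0.604 -0.218  0.046]
side holder 0.81 [266.6 330.5] depthpt [0.43  0.336 0.041]
side guard_handle 0.67 [242.2 202.6] depthpt [0.554 0.008 0.139]
side guard_handle 0.34 [266.6 329.3] depthpt [0.43  0.336 0.047]
side guard_hinge 0.76 [161.  193.7] depthpt [ 0.828 -0.06   0.086]
side guard_hinge 0.54 [301.4 207
[... 788 characters left out ...]
23.5 254.6] depthpt [ 0.317 -0.282  0.046]
top station_hole0 0.6 [373.5 271.6] depthpt [ 0.259 -0.445  0.032]
top holder 0.73 [149.6 221.5] depthpt [0.437 0.286 0.045]
top guard_handle 0.97 [236.8 179.8] depthpt [ 0.564 -0.006  0.082]
top guard_handle 0.56 [374.7 212.3] depthpt [ 0.454 -0.468  0.015]
top guard_handle 0.45 [149.1 220.3] depthpt [0.441 0.288 0.043]
top guard_hinge 0.73 [238.  151.6] depthpt [ 0.643 -0.014  0.135]
top guard_hinge 0.6 [335.2 142.9] depthpt [ 0.675 -0.329  0.099]
top machine 0.69 [237.1 151.9] depthpt [ 0.641 -0.012  0.142]
[9.91380090e-01 1.31017216e-01 1.97280605e-05 7.52294021e-05] [ 0.16238336 -0.60357828  0.23137916] 0.8 [-0.09231144 -0.51174449 -0.72401181]
```

Run:
```python
import cv2
a=cv2.imread("pics/side0.png");cv2.imwrite("pics/a.png",cv2.resize(a,(800,600),interpolation=cv2.INTER_CUBIC))
a=cv2.imread("pics/top0.png");cv2.imwrite("pics/b.png",cv2.resize(a,(800,600),interpolation=cv2.INTER_CUBIC))
```

```text
(no output)
```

View pics/a.png

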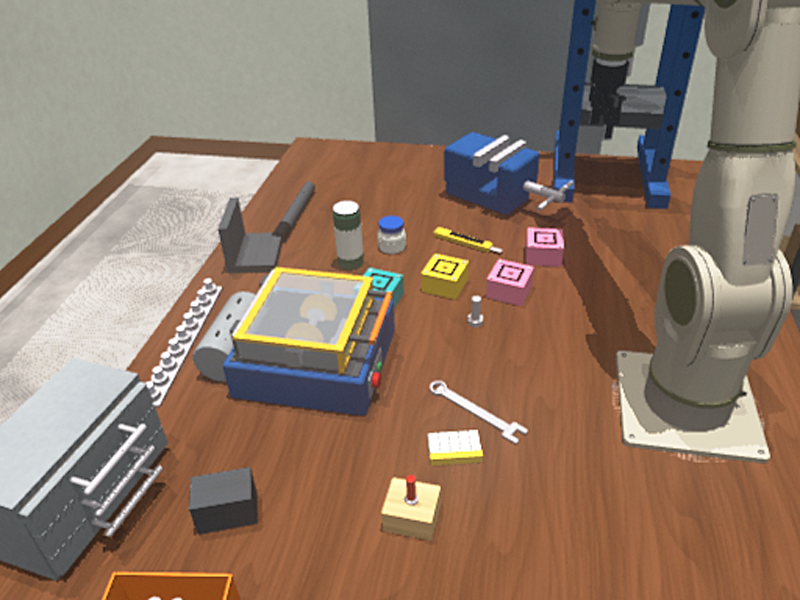

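View pics/b.png

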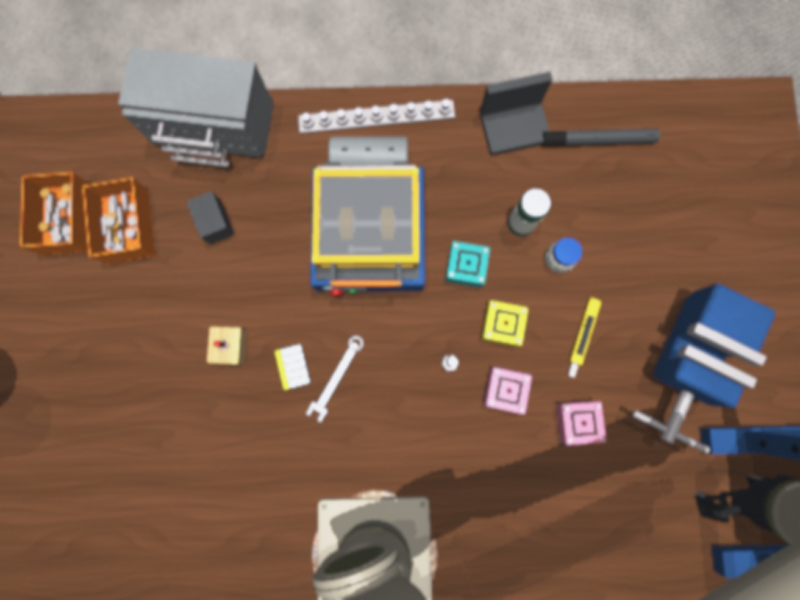

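Side view: the pin's red handle is at (263,312) in the light wooden holder, robot's left. The station look-alikes are teal (245,180), pink (327,174), pink (349,152) and yellow with a black frame (285,171), so I choose yellow. The guard's orange bar is at about (243,202), in front of the hood. The standing bolt (304,200) is near the station. Next I'll measure by colour and check with a crop.

```bash
cat > meas.py <<'E'
from h import *
def roi_mask(im,f,c,r):
    hsv=cv2.cvtColor(im,cv2.COLOR_BGR2HSV); m=f(hsv).astype(np.uint8); k=np.zeros_like(m); x,y=map(int,c); k[max(0,y-r):y+r,max(0,x-r):x+r]=1; return m*k
red=lambda h:((h[...,0]<6)|(h[...,0]>172))&(h[...,1]>150)&(h[...,2]>60)
yel=lambda h:(h[...,0]>22)&(h[...,0]<35)&(h[...,1]>130)
ora=lambda h:(h[...,0]>4)&(h[...,0]<17)&(h[...,1]>170)&(h[...,2]>150)
E
python3 - <<'E'
from meas import *
S=cv2.imread("pics/side0.png");T=cv2.imread("pics/top0.png")
for n,im,c in(("side",S,(263,312)),("top",T,(141,220))):
    ys,xs=np.nonzero(roi_mask(im,red,c,22)); print(n,"red",len(xs),xs.min(),xs.max(),ys.min(),ys.max(),xs.mean(),ys.mean(),"z.072:",ray_z(n,(xs.mean(),ys.mean()),.072).round(4))
    i=ys<=ys.min()+2; print(" top end z.095",ray_z(n,(xs[i].mean(),ys.min()),.095).round(4))
for n,im,c in(("side",S,(285,171)),("top",T,(324.5,206.7))):
    m=roi_mask(im,yel,c,28 if n=="side" else 20)
    g=cv2.cvtColor(im,cv2.COLOR_BGR2GRAY)
    hull=cv2.convexHull(cv2.findNonZero(m)); h=np.zeros_like(m); cv2.fillConvexPoly(h,hull,1)
    dk=((cv2.erode(h,np.ones((3,3)))>0)&(g<70)); ys,xs=np.nonzero(dk)
    (cx,cy),sz,a=cv2.minAreaRect(np.stack([xs,ys],1).astype(np.float32))
    print(n,"frame",len(xs),(cx,cy),sz,a,xs.mean(),ys.mean(),ray_z(n,(cx,cy),.05).round(4),ray_z(n,(xs.mean(),ys.mean()),.05).round(4))
for n,im,c in(("side",S,(243,202)),("top",T,(234,181))):
    m=roi_mask(im,ora,c,32); ys,xs=np.nonzero(m); p=np.array([ray_z(n,q,.138)for q in zip(xs,ys)])[:,:2]; mu=p.mean(0); w=np.linalg.svd(p-mu)[2][0]; t=(p-mu)@w
    print(n,"bar",len(xs),mu.round(4),w.round(3),"ext",t.min().round(3),t.max().round(3),"mid",(mu+w*(t.min()+t.max())/2).round(4))
    if n=="top":
        ys,xs=np.nonzero(roi_mask(im,yel,(236,137),42)); r=cv2.minAreaRect(np.stack([xs,ys],1).astype(np.float32)); print("hood",[ray_z(n,q,.142).round(3) for q in cv2.boxPoints(r)])
a=cv2.resize(S[130:210,215:375],(800,400),interpolation=cv2.INTER_CUBIC)
b=cv2.resize(S[295:345,235:315],(400,200)+() if 0 else (320,200),interpolation=cv2.INTER_CUBIC)
c=np.zeros((600,800,3),np.uint8); c[:400]=a; c[400:,:320]=b; t=cv2.resize(T[180:230,280:360],(320,200),interpolation=cv2.INTER_CUBIC); c[400:,330:650]=t
cv2.imwrite("pics/c.png",c)
E
```

```text
side red 65 260 265 304 319 262.4307692307692 310.6 z.072: [0.4443 0.306  0.072 ]
 top end z.095 [0.4438 0.3051 0.095 ]
top red 6 138 140 219 220 139.0 219.5 z.072: [0.4422 0.3122 0.072 ]
 top end z.095 [0.4418 0.3047 0.095 ]
side frame 42 (292.2050476074219, 163.10699462890625) (20.50709342956543, 30.760637283325195) 27.552810668945312 292.2142857142857 159.45238095238096 [ 0.4566 -0.3374  0.05  ] [ 0.4595 -0.3601  0.05  ]
top frame 0 (0.0, 0.0) (0.0, 0.0) 0.0 nan nan [1.2547 0.8476 0.05  ] [nan nan nan]
side bar 65 [0.5507 0.002 ] [0.001 1.   ] ext -0.139 0.07 mid [ 0.5507 -0.0326]
top bar 36 [0.5462 0.001 ] [-0.023 -1.   ] ext -0.054 0.054 mid [0.5462 0.001 ]
hood [array([0.787, 0.104, 0.142]), array([ 0.782, -0.109,  0.142]), array([ 0.587, -0.104,  0.142]), array([0.592, 0.104, 0.142])]<stdin>:12: RuntimeWarning: Mean of empty slice.
  ret = ret.dtype.type(ret / rcount)
```

View pics/c.png

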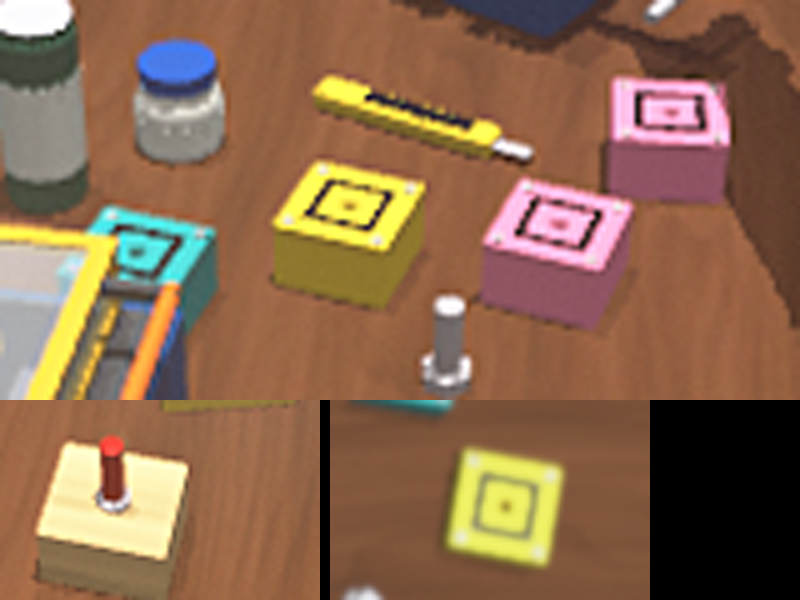

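Crop: the yellow station has its black frame around the hole, centre about (284.6,170.6) side and (323.6,206.1) top. The red handle's top is at (263,306) side, in the wooden holder, giving a pin at about (0.444, 0.3055) from both views. Moving now.

Call:
{"name": "servo_tool", "arguments": {"steps": [{"linear":[0.357,-0.219,-0.019],"delta_rot":[0,0,-0.626]},{"linear":[0.357,-0.219,-0.019],"delta_rot":[0,0,-0.626]},{"linear":[0.357,-0.219,-0.019],"delta_rot":[0,0,-0.626]},{"linear":[0.357,-0.219,-0.019],"delta_rot":[0,0,-0.626]},{"linear":[0.357,-0.219,-0.019],"delta_rot":[0,0,-0.626]},{"linear":[0.357,-0.219,-0.019],"delta_rot":[0,0,-0.626]},{"linear":[0.357,-0.219,-0.019],"delta_rot":[0,0,-0.626]},{"linear":[0.357,-0.219,-0.019],"delta_rot":[0,0,-0.626]},{"linear":[0.357,-0.219,-0.019],"delta_rot":[0,0,-0.626]},{"linear":[0.357,-0.219,-0.019],"delta_rot":[0,0,-0.626]},{"linear":[0.357,-0.219,-0.019],"delta_rot":[0,0,-0.626]},{"linear":[0.357,-0.219,-0.019],"delta_rot":[0,0,-0.626]}], "fingers": 60, "grip_force": 40}}

```text
time_s: 1.8
tcp_pos: [0.4522, -0.2966, 0.2506]
orientation: [0.895, 0.446, 0.0, 0.0]
contact_force: [-0.9, -1.1, 0.3]
width: 0.6
finger_force: 0.0
```

Call:
{"name": "servo_tool", "arguments": {"steps": [{"linear":[0,0,0],"delta_rot":[0,0,-0.626]},{"linear":[0,0,0],"delta_rot":[0,0,-0.626]},{"linear":[0,0,0],"delta_rot":[0,0,-0.626]},{"linear":[0,0,0],"delta_rot":[0,0,-0.626]},{"linear":[0,0,0],"delta_rot":[0,0,-0.626]},{"linear":[0,0,0],"delta_rot":[0,0,-0.626]},{"linear":[0,0,0],"delta_rot":[0,0,-0.626]}]}}

```text
time_s: 2.38
tcp_pos: [0.4492, -0.3008, 0.2502]
orientation: [0.706, 0.708, -0.0, 0.0]
contact_force: [0.0, 0.5, 0.1]
width: 0.602
finger_force: 0.0
```

```bash
cat > pose.py <<'E'
from h import *
def dl(p,yaw=90.0):
    s=st(); o=R.from_quat(s["orientation"]); print("t",round(s["time_s"],2),"tcp",np.round(s["tcp_pos"],4),"f",np.round(s["contact_force"],1),"w",round(s["width"],3),"ff",s["finger_force"])
    # desired: tool x at yaw, z down
    c,n=np.cos(np.radians(yaw)),np.sin(np.radians(yaw)); D=R.from_matrix(np.array([[c,n,0],[n,-c,0],[0,0,-1]]))
    print("linear",o.inv().apply(np.array(p)-s["tcp_pos"]).round(4),"rot60",((o.inv()*D).as_rotvec()/np.radians(60)).round(4))
E
python3 - <<'E'
from pose import *
from meas import *
dl([.444,.3055,.15])
S=cv2.imread("pics/side0.png");T=cv2.imread("pics/top0.png")
d=np.load("pics/side_d0.npy")
m=roi_mask(S,lambda h:(h[...,2]<90),(284,170),10); ys,xs=np.nonzero(m); print(len(xs),xs.min(),xs.max(),ys.min(),ys.max())
p=np.array([ray_z("side",q,.05) for q in zip(xs,ys)])[:,:2].astype(np.float32); print("side frame",cv2.minAreaRect(p*1000))
for n,uv in(("side",(284.6,170.6)),("top",(323.6,206.1))): print(n,ray_z(n,uv,.05).round(4))
print("bolt",ray_z("side",(304.5,191),.062).round(3))
E
```

```text
t 2.38 tcp [ 0.4492 -0.3008  0.2502] f [0.  0.5 0.1] w 0.602 ff 0.0
linear [ 0.6063 -0.0037  0.1   ] rot60 [-0.0004  0.0004  0.0023]
17 276 292 166 175
side frame ((477.7372131347656, -290.3563537597656), (44.81000900268555, 45.44316101074219), 76.54815673828125)
side [ 0.4764 -0.2885  0.05  ]
top [ 0.475 -0.29   0.05 ]
bolt [ 0.397 -0.17   0.062]
```

Call:
{"name": "servo_tool", "arguments": {"steps": [{"linear":[0.606,-0.005,0],"delta_rot":[0,0,0]},{"linear":[0.606,-0.005,0],"delta_rot":[0,0,0]},{"linear":[0.606,-0.005,0],"delta_rot":[0,0,0]},{"linear":[0.606,-0.005,0],"delta_rot":[0,0,0]},{"linear":[0.606,-0.005,0],"delta_rot":[0,0,0]},{"linear":[0.606,-0.005,0],"delta_rot":[0,0,0]},{"linear":[0.606,-0.005,0],"delta_rot":[0,0,0]},{"linear":[0.606,-0.005,0],"delta_rot":[0,0,0]},{"linear":[0.606,-0.005,0],"delta_rot":[0,0,0]},{"linear":[0.606,-0.005,0],"delta_rot":[0,0,0]},{"linear":[0.606,-0.005,0],"delta_rot":[0,0,0]},{"linear":[0.606,-0.005,0],"delta_rot":[0,0,0]},{"linear":[0.606,-0.005,0],"delta_rot":[0,0,0]},{"linear":[0.606,-0.005,0],"delta_rot":[0,0,0]},{"linear":[0.606,-0.005,0.12],"delta_rot":[0,0,0]},{"linear":[0.606,-0.005,0.12],"delta_rot":[0,0,0]},{"linear":[0.606,-0.005,0.12],"delta_rot":[0,0,0]},{"linear":[0.606,-0.005,0.12],"delta_rot":[0,0,0]}]}}

```text
time_s: 3.88
tcp_pos: [0.4404, 0.3044, 0.1235]
orientation: [0.706, 0.708, -0.005, -0.001]
contact_force: [-1.3, -0.7, -0.3]
width: 0.599
finger_force: 0.0
```

Run:
```python
from pose import *
from meas import *
dl([.444,.3055,.06])
S=env.get_image("side")[0][:,:,::-1].copy()
ys,xs=np.nonzero(roi_mask(S,red,(263,312),22)); print(len(xs),xs.mean(),ys.mean(),ys.min(),ys.max())
print("proj tcp",w2px("side",st()["tcp_pos"]),"handle ctr",w2px("side",[.444,.3055,.072]))
cv2.imwrite("pics/d.png",cv2.resize(S[240:350,180:340],(800,550),interpolation=cv2.INTER_CUBIC))
```

```text
t 3.88 tcp [0.4404 0.3044 0.1235] f [-1.3 -0.7 -0.3] w 0.599 ff 0.0
linear [0.0014 0.0041 0.0634] rot60 [-0.0084  0.0044  0.0019]
76 262.63157894736844 311.64473684210526 304 319
proj tcp [263.07393753 294.90525892] handle ctr [262.61380717 310.4515626 ]
```

View pics/d.png

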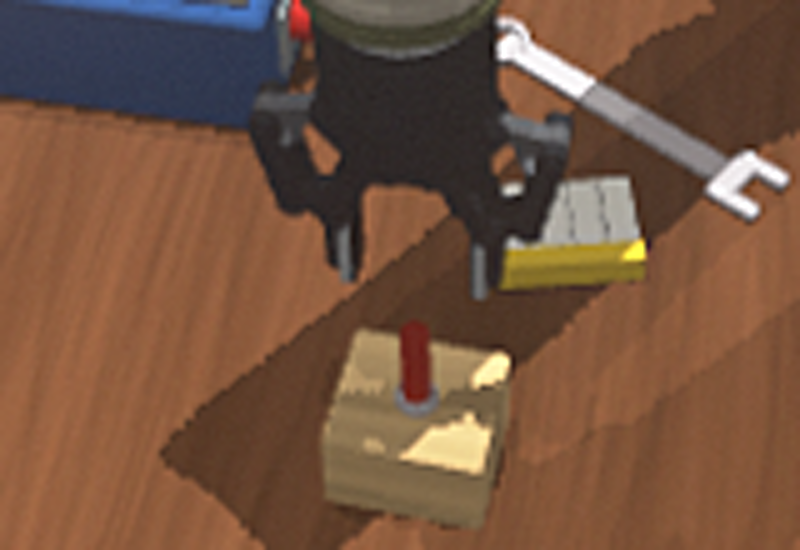

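The red handle at crop (415,360) lies midway between the open fingers (345 and 480), above the holder. Descend and grip.

Call:
{"name": "servo_tool", "arguments": {"steps": [{"linear":[0.0005,0,0.035]},{"linear":[0.0005,0,0.06]},{"linear":[0.0005,0,0.07]},{"linear":[0.0005,0,0.07]},{"linear":[0.0005,0,0.07]},{"linear":[0.0005,0,0.07]}]}}

```text
$.steps[0]: bad value
```

Call:
{"name": "servo_tool", "arguments": {"steps": [{"linear":[0,0,0]},{"linear":[0,0,0]},{"linear":[0,0,0]},{"linear":[0,0,0]},{"linear":[0,0,0]},{"linear":[0,0,0]},{"linear":[0,0,0]},{"linear":[0,0,0]}], "fingers": 0, "grip_force": 50}}

```text
$.steps[0]: bad value
```

Call:
{"name": "servo_tool", "arguments": {"steps": [{"linear":[0.0005,0,0.035],"delta_rot":[0,0,0]},{"linear":[0.0005,0,0.06],"delta_rot":[0,0,0]},{"linear":[0.0005,0,0.07],"delta_rot":[0,0,0]},{"linear":[0.0005,0,0.07],"delta_rot":[0,0,0]},{"linear":[0.0005,0,0.07],"delta_rot":[0,0,0]},{"linear":[0.0005,0,0.07],"delta_rot":[0,0,0]}]}}

```text
time_s: 4.43
tcp_pos: [0.4448, 0.3077, 0.0627]
orientation: [0.706, 0.708, 0.001, 0.001]
contact_force: [0.1, -0.7, -0.4]
width: 0.603
finger_force: 0.0
```

Call:
{"name": "servo_tool", "arguments": {"steps": [{"linear":[0,0,0],"delta_rot":[0,0,0]},{"linear":[0,0,0],"delta_rot":[0,0,0]},{"linear":[0,0,0],"delta_rot":[0,0,0]},{"linear":[0,0,0],"delta_rot":[0,0,0]},{"linear":[0,0,0],"delta_rot":[0,0,0]},{"linear":[0,0,0],"delta_rot":[0,0,0]},{"linear":[0,0,0],"delta_rot":[0,0,0]},{"linear":[0,0,0],"delta_rot":[0,0,0]}], "fingers": 0, "grip_force": 50}}

```text
time_s: 5.1
tcp_pos: [0.4429, 0.3074, 0.0609]
orientation: [0.706, 0.708, -0.0, 0.0]
contact_force: [-4.1, -0.7, 7.5]
width: 0.15
finger_force: 48.7
```

Call:
{"name": "servo_tool", "arguments": {"steps": [{"linear":[0,0,-0.02],"delta_rot":[0,0,0]},{"linear":[0,0,-0.05],"delta_rot":[0,0,0]},{"linear":[0,0,-0.08],"delta_rot":[0,0,0]},{"linear":[0,0,-0.11],"delta_rot":[0,0,0]},{"linear":[0,0,-0.14],"delta_rot":[0,0,0]},{"linear":[-0.02,0.005,-0.14],"delta_rot":[0,0,0]},{"linear":[-0.05,0.01,-0.14],"delta_rot":[0,0,0]},{"linear":[-0.09,0.02,-0.14],"delta_rot":[0,0,0]},{"linear":[-0.13,0.02,-0.14],"delta_rot":[0,0,0]},{"linear":[-0.17,0.02,-0.14],"delta_rot":[0,0,0]},{"linear":[-0.21,0.02,-0.14],"delta_rot":[0,0,0]},{"linear":[-0.25,0.02,-0.14],"delta_rot":[0,0,0]},{"linear":[-0.29,0.02,-0.14],"delta_rot":[0,0,0]},{"linear":[-0.33,0.02,-0.14],"delta_rot":[0,0,0]},{"linear":[-0.37,0.02,-0.14],"delta_rot":[0,0,0]},{"linear":[-0.41,0.025,-0.14],"delta_rot":[0,0,0]},{"linear":[-0.45,0.03,-0.14],"delta_rot":[0,0,0]},{"linear":[-0.49,0.032,-0.14],"delta_rot":[0,0,0]},{"linear":[-0.53,0.032,-0.14],"delta_rot":[0,0,0]},{"linear":[-0.56,0.032,-0.14],"delta_rot":[0,0,0]}]}}

```text
time_s: 6.77
tcp_pos: [0.4763, -0.2564, 0.2003]
orientation: [0.707, 0.707, -0.0, 0.0]
contact_force: [0.7, -0.4, -0.9]
width: 0.149
finger_force: 48.9
```

Call:
{"name": "servo_tool", "arguments": {"steps": [{"linear":[-0.025,0,0.03],"delta_rot":[0,0,0]},{"linear":[-0.036,0,0.045],"delta_rot":[0,0,0]},{"linear":[-0.036,0,0.045],"delta_rot":[0,0,0]},{"linear":[-0.036,0,0.045],"delta_rot":[0,0,0]},{"linear":[-0.036,0,0.045],"delta_rot":[0,0,0]}]}}

```text
time_s: 7.18
tcp_pos: [0.4782, -0.2873, 0.1566]
orientation: [0.705, 0.709, 0.0, 0.001]
contact_force: [-0.1, 0.1, 0.8]
width: 0.147
finger_force: 49.0
```

Run:
```python
from pose import *
from meas import *
dl([.4763,-.2895,.15])
S=env.get_image("side")[0][:,:,::-1].copy();T=env.get_image("top")[0][:,:,::-1].copy()
t=st()["tcp_pos"]; print("proj tip",w2px("side",np.array(t)-[0,0,.051]),"tcp",w2px("side",t),"hole",w2px("side",[.4763,-.2895,.05]))
cv2.imwrite("pics/e_raw.png",S)
cv2.imwrite("pics/e.png",cv2.resize(S[110:200,235:335],(800,720) if 0 else (660,594),interpolation=cv2.INTER_CUBIC))
```

```text
t 7.18 tcp [ 0.4782 -0.2873  0.1566] f [-0.1  0.1  0.8] w 0.147 ff 48.95311117172241
linear [-0.0022 -0.0019  0.0066] rot60 [0.0013 0.0001 0.0047]
proj tip [284.13259019 156.93855352] tcp [284.25813163 143.81214431] hole [284.68014322 170.43401876]
```

View pics/e.png

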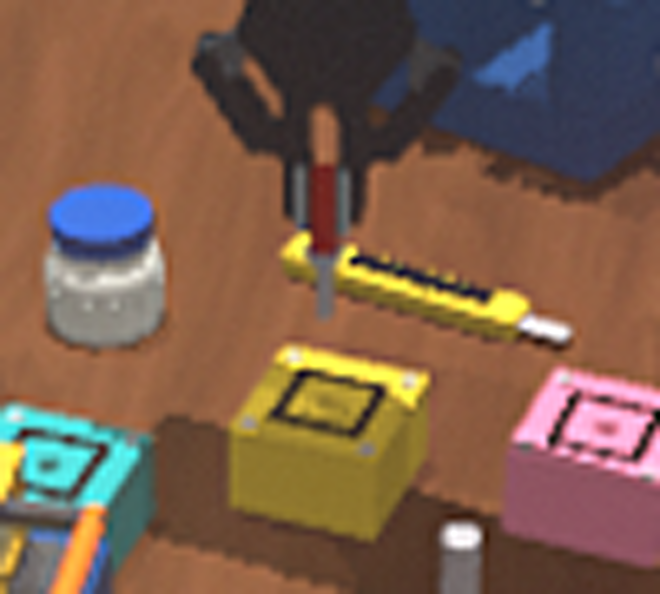

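Pin hangs vertical: tip at crop (323,315), hole at (328,407), almost directly below. Lowering to just above the hole, then checking numerically.

Call:
{"name": "servo_tool", "arguments": {"steps": [{"linear":[0,0,0.03],"delta_rot":[0,0,0]},{"linear":[0,0,0.046],"delta_rot":[0,0,0]},{"linear":[0,0,0.046],"delta_rot":[0,0,0]},{"linear":[0,0,0.046],"delta_rot":[0,0,0]},{"linear":[0,0,0.046],"delta_rot":[0,0,0]},{"linear":[0,0,0.046],"delta_rot":[0,0,0]}]}}

```text
time_s: 7.78
tcp_pos: [0.4782, -0.2889, 0.1111]
orientation: [0.706, 0.708, 0.0, 0.001]
contact_force: [0.5, 0.5, 0.3]
width: 0.149
finger_force: 49.0
```

Run:
```python
from pose import *
dl([.4763,-.2895,.11])
S=env.get_image("side")[0][:,:,::-1].copy()
t=np.array(st()["tcp_pos"]); print("proj tip",w2px("side",t-[0,0,.051]),"hole",w2px("side",[.4763,-.2895,.05]))
for k in("pin_tip","station_hole0"): print(k,[(round(r["p"],2),np.round(r["point"],1)) for r in env.mark_of("side",k)][:3])
a=cv2.resize(S[145:190,255:315],(800,600),interpolation=cv2.INTER_CUBIC); cv2.imwrite("pics/f.png",a)
```

```text
t 7.78 tcp [ 0.4782 -0.2889  0.1111] f [0.5 0.5 0.3] w 0.149 ff 48.95244777202606
linear [-0.0006 -0.0019  0.0011] rot60 [0.0021 0.0015 0.0033]
proj tip [284.17054399 168.08508033] hole [284.68014322 170.43401876]
pin_tip [(0.63, array([303. , 208.1])), (0.4, array([284. , 169.1]))]
station_hole0 [(0.96, array([347.9, 150.1])), (0.94, array([285.2, 171.9])), (0.73, array([242.3, 180.4]))]
```

View pics/f.png

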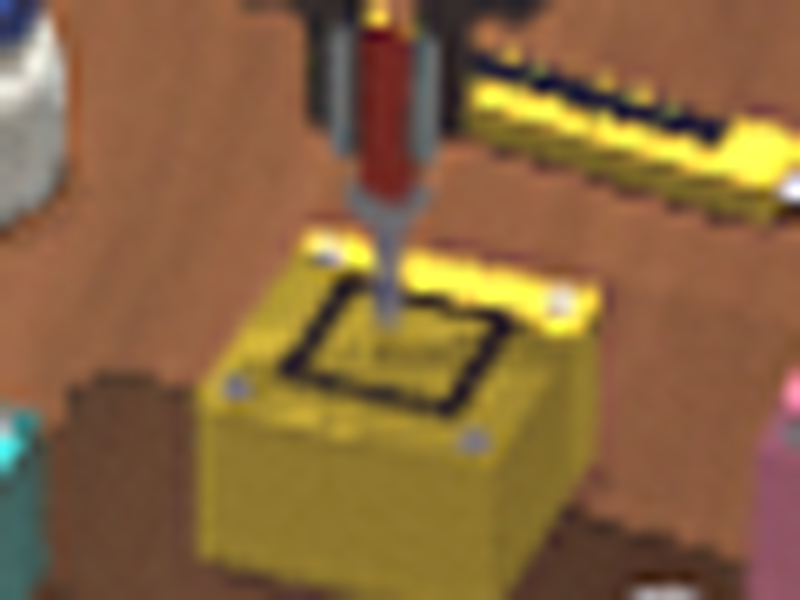

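The tip, at crop (388,320), is about 0.9 px (≈2.5 mm in +x) off the frame's centre (399,346) once lowered. I'll correct that and lower gently.

Call:
{"name": "servo_tool", "arguments": {"steps": [{"linear":[-0.001,-0.0027,0],"delta_rot":[0,0,0]},{"linear":[-0.001,-0.0027,0.002],"delta_rot":[0,0,0]},{"linear":[-0.001,-0.0027,0.006],"delta_rot":[0,0,0]},{"linear":[-0.001,-0.0027,0.01],"delta_rot":[0,0,0]},{"linear":[-0.001,-0.0027,0.014],"delta_rot":[0,0,0]},{"linear":[-0.001,-0.0027,0.016],"delta_rot":[0,0,0]},{"linear":[-0.001,-0.0027,0.016],"delta_rot":[0,0,0]},{"linear":[-0.001,-0.0027,0.016],"delta_rot":[0,0,0]}]}}

```text
time_s: 8.6
tcp_pos: [0.4748, -0.2901, 0.0931]
orientation: [0.706, 0.708, 0.0, 0.0]
contact_force: [3.5, -3.0, -3.3]
width: 0.151
finger_force: 48.6
```

In the hole (tip about 8 mm below the mouth). Easing sideways and continuing.

Call:
{"name": "servo_tool", "arguments": {"steps": [{"linear":[-0.0008,0.001,0.003],"delta_rot":[0,0,0]},{"linear":[-0.0008,0.001,0.008],"delta_rot":[0,0,0]},{"linear":[-0.0008,0.001,0.013],"delta_rot":[0,0,0]},{"linear":[-0.0008,0.001,0.018],"delta_rot":[0,0,0]},{"linear":[-0.0008,0.001,0.022],"delta_rot":[0,0,0]},{"linear":[-0.0008,0.001,0.026],"delta_rot":[0,0,0]},{"linear":[-0.0008,0.001,0.028],"delta_rot":[0,0,0]},{"linear":[-0.0008,0.001,0.029],"delta_rot":[0,0,0]},{"linear":[-0.0008,0.001,0.029],"delta_rot":[0,0,0]},{"linear":[-0.0008,0.001,0.029],"delta_rot":[0,0,0]}]}}

```text
time_s: 9.43
tcp_pos: [0.4755, -0.2907, 0.0658]
orientation: [0.706, 0.708, -0.001, 0.0]
contact_force: [-8.7, 2.5, 20.6]
width: 0.152
finger_force: 51.5
```

Collar resting (z as expected, 20 N up). Release and rise, then check.

Call:
{"name": "servo_tool", "arguments": {"steps": [{"linear":[0,0,-0.002],"delta_rot":[0,0,0]},{"linear":[0,0,-0.002],"delta_rot":[0,0,0]},{"linear":[0,0,-0.002],"delta_rot":[0,0,0]},{"linear":[0,0,-0.002],"delta_rot":[0,0,0]},{"linear":[0,0,-0.002],"delta_rot":[0,0,0]},{"linear":[0,0,-0.002],"delta_rot":[0,0,0]},{"linear":[0,0,-0.02],"delta_rot":[0,0,0]},{"linear":[0,0,-0.05],"delta_rot":[0,0,0]},{"linear":[0,0,-0.09],"delta_rot":[0,0,0]},{"linear":[0,0,-0.13],"delta_rot":[0,0,0]},{"linear":[0,0,-0.15],"delta_rot":[0,0,0]},{"linear":[0,0,-0.15],"delta_rot":[0,0,0]},{"linear":[0,0,-0.15],"delta_rot":[0,0,0]}], "fingers": 40}}

```text
time_s: 10.52
tcp_pos: [0.476, -0.2908, 0.2154]
orientation: [0.706, 0.708, 0.0, 0.001]
contact_force: [0.6, -0.1, -0.5]
width: 0.4
finger_force: 0.0
```

Run:
```python
from pose import *
from meas import *
dl([.548,0,.22])
S=env.get_image("side")[0][:,:,::-1].copy()
ys,xs=np.nonzero(roi_mask(S,red,(285,160),18)); print("red",len(xs),xs.min(),xs.max(),ys.min(),ys.max(),"expect centre",w2px("side",[.4755,-.2907,.077]),"top",w2px("side",[.4755,-.2907,.1]),"bottom",w2px("side",[.4755,-.2907,.054]))
for b in((.5462,0),(.548,0),(.550,0)): print(b,[w2px("side",[b[0],y,.135]).round(1) for y in(-.07,.07)])
a=np.zeros((600,800,3),np.uint8); a[:,:400]=cv2.resize(S[140:200,265:305],(400,600),interpolation=cv2.INTER_CUBIC); a[:,400:]=cv2.resize(S[170:245,215:265],(400,600),interpolation=cv2.INTER_CUBIC); cv2.imwrite("pics/g.png",a)
```

```text
t 10.52 tcp [ 0.476  -0.2908  0.2154] f [ 0.6 -0.1 -0.5] w 0.4 ff 0.0
linear [ 0.2906  0.0728 -0.0049] rot60 [0.0017 0.0015 0.0029]
red 40 283 286 158 169 expect centre [285.0353854  163.69168056] top [285.09922503 157.98531926] bottom [284.97274547 169.29080591]
(0.5462, 0) [array([250.7, 187.3]), array([240.3, 218.6])]
(0.548, 0) [array([250.1, 187.2]), array([239.6, 218.5])]
(0.55, 0) [array([249.5, 187.2]), array([238.9, 218.5])]
```

View pics/g.png

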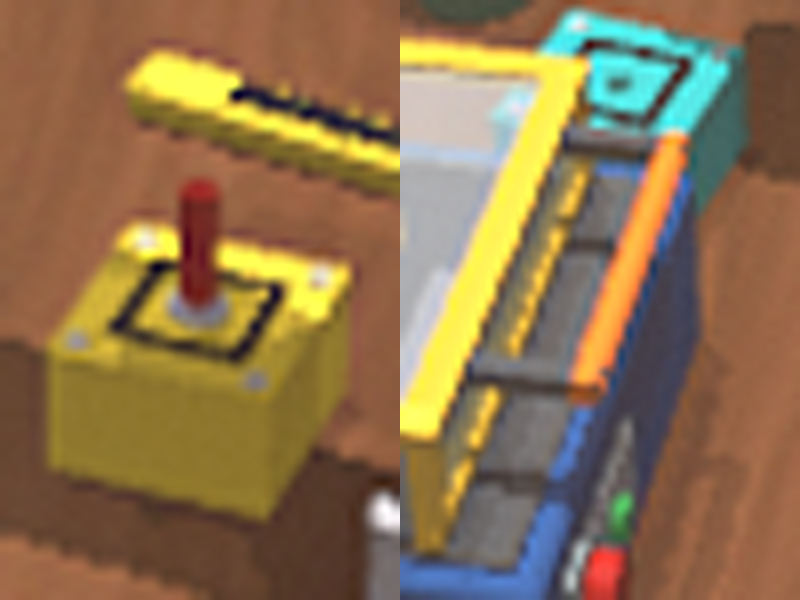

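The pin stands upright, its collar on the station's face (crop 198,310). The orange bar runs from px (249,187) to (238,219), so x≈0.550 and y≈0. Moving over the bar.

Call:
{"name": "servo_tool", "arguments": {"steps": [{"linear":[0.291,0.074,0],"delta_rot":[0,0,0]},{"linear":[0.291,0.074,0],"delta_rot":[0,0,0]},{"linear":[0.291,0.074,0],"delta_rot":[0,0,0]},{"linear":[0.291,0.074,0],"delta_rot":[0,0,0]},{"linear":[0.291,0.074,0],"delta_rot":[0,0,0]},{"linear":[0.291,0.074,0],"delta_rot":[0,0,0]},{"linear":[0.291,0.074,0],"delta_rot":[0,0,0]},{"linear":[0.291,0.074,0],"delta_rot":[0,0,0]},{"linear":[0.291,0.074,0],"delta_rot":[0,0,0]},{"linear":[0.291,0.074,0],"delta_rot":[0,0,0]},{"linear":[0.291,0.074,0.05],"delta_rot":[0,0,0]},{"linear":[0.291,0.074,0.05],"delta_rot":[0,0,0]},{"linear":[0.291,0.074,0.05],"delta_rot":[0,0,0]},{"linear":[0.291,0.074,0.05],"delta_rot":[0,0,0]}]}}

```text
time_s: 11.73
tcp_pos: [0.5483, -0.0004, 0.1644]
orientation: [0.707, 0.708, -0.0, -0.001]
contact_force: [0.3, 0.2, -0.4]
width: 0.404
finger_force: 0.0
```

Run:
```python
from pose import *
dl([.550,0,.115])
S=env.get_image("side")[0][:,:,::-1].copy()
print("tcp",w2px("side",st()["tcp_pos"]))
cv2.imwrite("pics/i.png",cv2.resize(S[150:240,190:310],(800,600),interpolation=cv2.INTER_CUBIC))
```

```text
t 11.73 tcp [ 5.483e-01 -4.000e-04  1.644e-01] f [ 0.3  0.2 -0.4] w 0.404 ff 0.0
linear [0.0004 0.0018 0.0494] rot60 [-0.0014 -0.      0.0015]
tcp [244.27666896 193.59609121]
```

View pics/i.png

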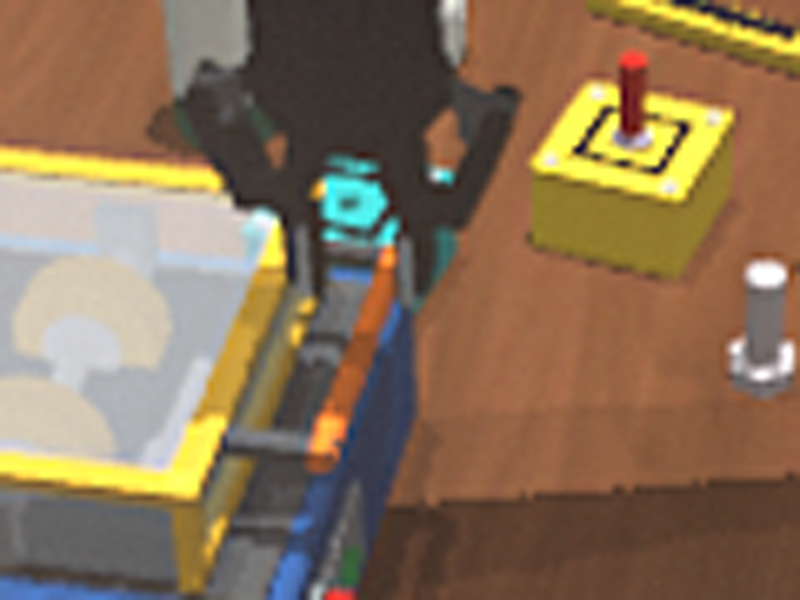

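Finger tips at crop (305,295) and (405,290). After lowering they fall at row ~372, astride the bar (col ~348). Descend and grip.

Call:
{"name": "servo_tool", "arguments": {"steps": [{"linear":[0,0.001,0.015],"delta_rot":[0,0,0]},{"linear":[0,0.001,0.03],"delta_rot":[0,0,0]},{"linear":[0,0.001,0.045],"delta_rot":[0,0,0]},{"linear":[0,0.001,0.05],"delta_rot":[0,0,0]},{"linear":[0,0.001,0.05],"delta_rot":[0,0,0]},{"linear":[0,0.001,0.05],"delta_rot":[0,0,0]},{"linear":[0,0.001,0.05],"delta_rot":[0,0,0]}]}}

```text
time_s: 12.37
tcp_pos: [0.5504, 0.0007, 0.1158]
orientation: [0.706, 0.708, 0.001, 0.001]
contact_force: [0.2, 0.6, 0.1]
width: 0.401
finger_force: 0.0
```

Call:
{"name": "servo_tool", "arguments": {"steps": [{"linear":[0,0,0],"delta_rot":[0,0,0]},{"linear":[0,0,0],"delta_rot":[0,0,0]},{"linear":[0,0,0],"delta_rot":[0,0,0]},{"linear":[0,0,0],"delta_rot":[0,0,0]},{"linear":[0,0,0],"delta_rot":[0,0,0]},{"linear":[0,0,0],"delta_rot":[0,0,0]},{"linear":[0,0,0],"delta_rot":[0,0,0]},{"linear":[0,0,0],"delta_rot":[0,0,0]}], "fingers": 0, "grip_force": 40}}

```text
time_s: 13.03
tcp_pos: [0.5504, 0.0007, 0.1148]
orientation: [0.706, 0.708, 0.001, 0.001]
contact_force: [5.9, 0.0, 3.0]
width: 0.122
finger_force: 39.1
```

Call:
{"name": "servo_tool", "arguments": {"steps": [{"linear":[0,0.0015,-0.01],"delta_rot":[0,0,0]},{"linear":[0,0.002,-0.0205],"delta_rot":[0,0,0]},{"linear":[0,0.003,-0.031],"delta_rot":[0,0,0]},{"linear":[0,0.005,-0.041],"delta_rot":[0,0,0]},{"linear":[0,0.0066,-0.051],"delta_rot":[0,0,0]},{"linear":[0,0.009,-0.061],"delta_rot":[0,0,0]},{"linear":[0,0.012,-0.071],"delta_rot":[0,0,0]},{"linear":[0,0.0152,-0.08],"delta_rot":[0,0,0]},{"linear":[0,0.0152,-0.08],"delta_rot":[0,0,0]},{"linear":[0,0.0152,-0.08],"delta_rot":[0,0,0]}]}}

```text
time_s: 13.87
tcp_pos: [0.5634, 0.0004, 0.1948]
orientation: [0.706, 0.708, -0.002, -0.001]
contact_force: [-9.6, -1.9, -0.1]
width: 0.124
finger_force: 39.1
```

Call:
{"name": "servo_tool", "arguments": {"steps": [{"linear":[0,0.002,-0.0095],"delta_rot":[0,0,0]},{"linear":[0,0.006,-0.019],"delta_rot":[0,0,0]},{"linear":[0,0.0103,-0.028],"delta_rot":[0,0,0]},{"linear":[0,0.0153,-0.037],"delta_rot":[0,0,0]},{"linear":[0,0.0206,-0.046],"delta_rot":[0,0,0]},{"linear":[0,0.0265,-0.0545],"delta_rot":[0,0,0]},{"linear":[0,0.0324,-0.063],"delta_rot":[0,0,0]},{"linear":[0,0.0387,-0.071],"delta_rot":[0,0,0]},{"linear":[0,0.0455,-0.0785],"delta_rot":[0,0,0]},{"linear":[0,0.0525,-0.086],"delta_rot":[0,0,0]},{"linear":[0,0.0525,-0.086],"delta_rot":[0,0,0]},{"linear":[0,0.0525,-0.086],"delta_rot":[0,0,0]},{"linear":[0,0.0525,-0.086],"delta_rot":[0,0,0]}]}}

```text
time_s: 14.95
tcp_pos: [0.616, -0.0005, 0.2829]
orientation: [0.707, 0.708, -0.002, 0.0]
contact_force: [-18.6, -7.3, 12.6]
width: 0.119
finger_force: 40.3
```

Run:
```python
from pose import *
dl([.617,0,.282])
S,d=env.get_image("side"); S=S[:,:,::-1].copy()
for y in(-.07,0,.07): print(w2px("side",[.619,y,.301]).round(1))
cv2.imwrite("pics/j.png",cv2.resize(S[100:280,130:370],(800,600),interpolation=cv2.INTER_CUBIC))
```

```text
t 14.95 tcp [ 6.160e-01 -5.000e-04  2.829e-01] f [-18.6  -7.3  12.6] w 0.119 ff 40.250460505485535
linear [0.0005 0.001  0.0009] rot60 [-0.0027  0.0027  0.0015]
[222.2 136.2]
[215.4 149.9]
[208. 165.]
```

View pics/j.png

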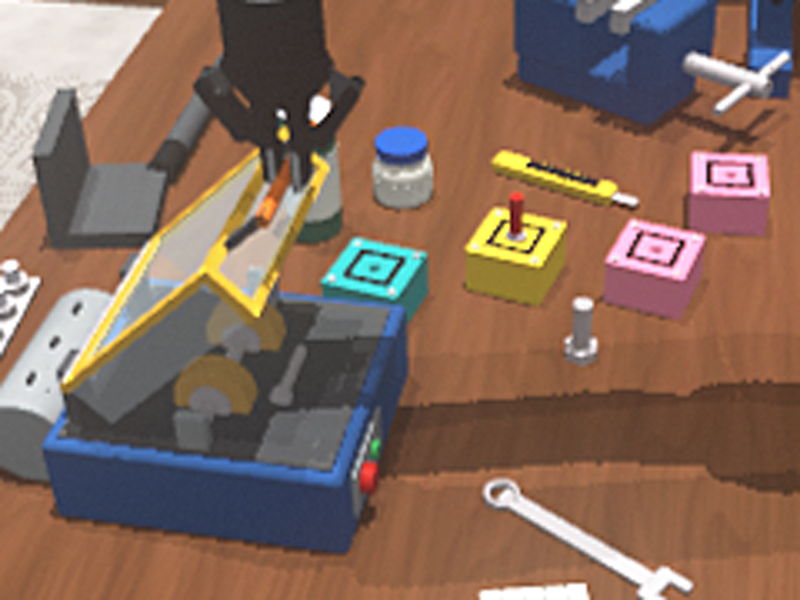

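The guard stands about 45° open (bar's near end at px (208.6,163.6), expected (208,165) for 45°), and the pin is upright in the yellow station. Easing off the radial preload, then handing in.

Call:
{"name": "servo_tool", "arguments": {"steps": [{"linear":[0,-0.001,-0.0008],"delta_rot":[0,0,0]},{"linear":[0,-0.0015,-0.001],"delta_rot":[0,0,0]},{"linear":[0,-0.0015,-0.001],"delta_rot":[0,0,0]},{"linear":[0,-0.0015,-0.001],"delta_rot":[0,0,0]},{"linear":[0,-0.0015,-0.001],"delta_rot":[0,0,0]},{"linear":[0,-0.0015,-0.001],"delta_rot":[0,0,0]},{"linear":[0,-0.0015,-0.001],"delta_rot":[0,0,0]},{"linear":[0,-0.0015,-0.001],"delta_rot":[0,0,0]},{"linear":[0,-0.0015,-0.001],"delta_rot":[0,0,0]},{"linear":[0,-0.0015,-0.001],"delta_rot":[0,0,0]}]}}

```text
time_s: 15.83
tcp_pos: [0.6157, -0.0005, 0.2827]
orientation: [0.707, 0.708, -0.001, 0.0]
contact_force: [-6.6, -4.5, 0.7]
width: 0.123
finger_force: 39.3
```

Run:
```python
from pose import *
from meas import *
dl([.617,0,.282])
S,d=env.get_image("side"); S=S[:,:,::-1].copy()
ys,xs=np.nonzero(roi_mask(S,ora,(212,155),25)); i=ys.argmax(); print("bar near end",xs[i],ys[i],len(xs))
for a in(40,45,50): 
    t=np.radians(a); print(a,w2px("side",[.786-.235*np.cos(t),.07,.135+.235*np.sin(t)]).round(1))
ys,xs=np.nonzero(roi_mask(S,red,(285,160),18)); print("pin red",xs.min(),xs.max(),ys.min(),ys.max())
```

```text
t 15.83 tcp [ 6.157e-01 -5.000e-04  2.827e-01] f [-6.6 -4.5  0.7] w 0.123 ff 39.29745018482208
linear [0.0005 0.0013 0.0007] rot60 [-0.0007  0.0018  0.0014]
bar near end 209 167 43
40 [213.6 170.4]
45 [207.6 164.9]
50 [201.1 159.8]
pin red 283 286 158 169
```

```bash
python3 -c "
from cell import env
print(env.hand_in())"
```

```text
the job is handed in; nothing more can be done
None
```

I handed the job in with the pin fully home in the yellow station and the gripper holding the guard steady at about 45° open; the hand-in gave no verdict back.

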